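# Unlock the display case and hold the spring lock open

### The arm

A 6-joint arm with a two-finger parallel gripper is mounted at the origin on the work surface; the furniture and walls round the work are solid. World frame = base frame: x ahead of the robot, y to its left, z up, the work surface at z = 0. Lengths are in mm, angles in rad, forces in N, time in s.
With the tool pointing down it reaches from about 275 to 850 mm from the base axis. Payload 5.2 kg.
Tool frame: the origin (TCP) lies on the mounting face of the last link; the fingertips stand 173 mm ahead of it and the grasp point (between the pads) lies 155 mm ahead of it (ctrl.grip_point_offset is the z of the grasp point in the tool frame, in mm); z points along the fingers, y is the direction in which the jaws open and shut (so a half turn about z gives the same grasp; the last joint's range is limited). The gripper opens to 85 mm and grips with 20 to 120 N. Pads are 22 mm wide; open, the fingers measure 114 mm over their backs; the gripper's body (76 mm by 85 mm) begins 54 mm behind the grasp point. The pads swing forward as they close: fully open they stand 13 mm farther back than shut.
Start: joints at [-1.43, 0.259, 1.535, -0, 1.348, -0.203], TCP at [185.408, -517.813, 404.71] pointing down, gripper open.
Joint ranges: [-3.14, 3.14], [-0.91, 2.08], [0.19, 2.58], [-1.22, 4.36], [0.22, 2.71], [-3.12, 3.12]. Speed limits (rad/s): [2.57, 2.57, 3.14, 3.14, 3.14, 3.14].

### API

Orientations are given as a rotation vector (axis times angle).
In Python, from cell import ctrl gives the robot as it stands.
- The arm moves only by the tool step_arm, never from a script. Its argument "commands" is a list of rows, each an object with "xyz": the shift along the tool's x, y, z in units of 50 mm (1.0 is 50 mm), a list of three; "spin": the turn about the tool's z in units of 5 degrees (1.0 is 5 degrees); "gripper": the closure, from 0 (fully open) to 1 (shut). In form: [{"xyz": [dx, dy, dz], "spin": spin, "gripper": gripper}, ...]. A call has 1 to 12 rows; each row shifts and turns the pose as measured when the row begins, along the tool's axes as they then stand; what a row does not reach is not made up. A row lasts 1/8 s, in which the tool goes at most 62.5 mm and 10.7 degrees, less where a joint would pass 70% of its speed; a pose out of reach is approached as far as the arm can. A call is refused whole if a number of a shift passes 1 or a number of a turn 1, either way. A call with a gripper value outside its range is refused whole. The fingers move at their own pace and stop on an object; the grip force is fixed at half the most. Time passes only in rows, so rows that do not move let the fingers close. It gives the time, the measured TCP pose, the force and the opening at its end, in the units of the state.
- ctrl.sense(): the state, without advancing time (a new reading comes with each control period).
- ctrl.camera(name): name is "side" or "top"; returns a dict with "frame" (384x512x3 uint8, red, green, blue), "vfov" (degrees; the focal length in pixels is half the picture's height over the tangent of half this angle, whatever the lens; pixels are square), "cx", "cy" (the principal point, pixels), "k1" (the pictures are not rectified: a ray, as slopes to the right and down, at radius r is drawn at 1 + k1 r^2 times it, then the intrinsics apply), "world_from_camera" (4x4, takes a point from camera to world coordinates). Camera axes: x right, y down, z forward; pixel columns grow to the right and rows downward; lengths in mm; the calibration is good to about 2 mm. A picture is of the moment at which its call begins. There is no depth.
- ctrl.finish_job(): hands the job in, once; it reports no verdict.
The state is a dict: "t": time; "joints": joint angles; "qvel": joint speeds; "effort": joint torques, N m; "eef_pos": TCP position; "orientation": TCP orientation; "wrist_force": force on the tool from outside, world axes, zero at the start; "moment": the same for the moment, N m; "opening": finger opening in mm.
Only numpy, scipy, OpenCV 4.12 (cv2) and the standard library are available. Lean on these libraries where they do the work, as an engineer would, in place of code of your own. Each camera call takes 0.05 s, during which the arm holds its last target. There are 200 camera calls.

### The job

Unlock the glazed display case: take the key with the round bow out of the rack, push it fully home in the lock on the case's top, rocking it a little past the sticky tumblers, then turn it clockwise a quarter turn to its stop. The lock springs back by itself, so finish still gripping the key and holding it turned, so that I can lift the lid; leave the lid shut, the other two keys standing in the rack and the nearby jars where they are.

Things in the scene. Friction and masses are not known exactly. Their poses are not given: they have to be found in the camera images.
- display_case: wooden table-top display case, 240 x 190 mm, 58 mm high, glazed lid; fixed to the bench. Origin under its centre, z up; its x axis runs from the lock side (-x, towards the robot) to the lid's hinge side (+x).
- keyhole (a point): centre of the keyhole's mouth, on the flat top of the steel rim lock (56 x 48 mm), 82 mm above the bench; axes as the case's (y along the slot, z up). Slot 21.5 mm long, 6 mm wide; the key goes straight down, 30 mm deep. The 4 mm face plate lets the key turn only when its bits are below the plate, that is when it is fully home.
- disc_a (a joint): angle (rad) of the upper of two disc tumblers in the lock, its top 7.5 mm below the lock's face, slot 5.6 mm wide; 0 in line with the keyhole, clockwise positive, left at +0.14 to +0.22, sticky (0.04 Nm). Over about 0.15 out of line, the key's tip stands on it: ease off, rock the key up to 0.1 either way (its play in the keyhole) till it drops in, then on down.
- disc_b (a joint): the same for the lower disc tumbler, top 12 mm below the lock's face, left at -0.14 to -0.22. The cylinder begins 17 mm below the face. The discs turn along with the key.
- key_round: the case's key: steel double-bit key, round black bow, 73 mm long. Origin on the shank's axis at the underside of its collar (11 mm wide, 3 mm high), which rests on the lock's face when the key is fully home; z points up from bits to bow, x along the flat of bow and bits (half a turn about z makes no difference). Stands 30 mm deep in a slot of the rack; lift it straight out. About 50 g.
- key_bow (a point): centre of the round key's bow, 29 mm above the key's origin, axes as the key's: a disc of 28 mm diameter, 8 mm thick along the key's y; take it across these 8 mm.
- key_tip (a point): lower end of the round key, 30 mm below the key's origin, axes as the key's. Bits 20 mm wide along x and 4 mm thick along y, from 7 to 30 mm below the origin, the last 7 mm tapering to 17 x 3 mm.
- key_square: another case's key in the rack, the same but with a square bow (27 x 27 mm, 8 mm thick); origin and axes likewise. To stay where it stands.
- key_bar: another case's key in the rack, with a low bar for a bow (38 mm along x, 15 mm high, 8 mm thick); origin and axes likewise. To stay where it stands.
- key_rack: wooden key rack, block 166 x 46 mm, 40 mm high, on a foot 178 x 58 mm; fixed. Origin under its centre, z up; the three keys stand in a row along its x axis, 52 mm apart, collars on its top at 40 mm, flats along the row; any key may be in any slot.
- lock_cylinder (a joint): angle of the lock's cylinder (rad): 0 locked, grows as the key turns clockwise seen from above, stop at 1.5 (a quarter turn). A spring turns it back to 0: about 0.06 Nm at the start and 0.14 Nm at the stop, and the tumblers rub with 0.08 Nm more. The key has about 0.08 rad of play either way in it.
- bolt (a joint): how far the brass spring bolt is drawn out of the lid's keeper (m): 0 locked, 0.011 at the end of the turn. Moved by the cylinder only.
- lid (a joint): angle of the glazed lid (rad), 0 shut; hinged on the far side, held shut by the bolt.
- jar_tall: specimen jar with screw lid, 43 mm in diameter, 74 mm high, standing to the left of the rack; origin under its centre. A bystander.
- jar_short: specimen jar with screw lid, 45 mm in diameter, 70 mm high, standing behind the rack; origin under its centre. A bystander.

How it is judged:
By the outcome, as a careful person would: the job done as asked, in the order asked, and still so for the second after the job is handed in, while the arm keeps its last pose, push and grip.
It also fails if it takes over 58 s, if anything falls off the work surface, if the arm or the gripper's body presses on something with over 40 N, if the wrist force passes 120 N, or if a joint passes its speed limit or range.

## Working session

There is one attempt and no reset: what is moved stays moved. The work goes in short steps, Python scripts to look and compute and a tool call to move; the robot and the scene stay as the last step left them, time stands still between calls to the robot, and variables do not carry over. Pictures are saved under pics/ and viewed, about 8 in all and at most 12, crops included, and the job is handed in when it is done.

Besides the shell and the picture viewer there is one more tool, called after ">>>" in YAML: its name, and indented under it one key for each argument. step_arm: Moves the arm, as the interface text tells. Its arguments: {"type":"object","properties":{"commands":{"type":"array"}},"required":["commands"]}

```bash
mkdir -p pics; cat > h.py <<'E'
import numpy as np, cv2
from cell import ctrl
def cam(n):
    c=ctrl.camera(n); h,w=c['frame'].shape[:2]; f=h/2/np.tan(np.radians(c['vfov'])/2)
    c['f']=f; c['T']=np.array(c['world_from_camera']); return c
def ray(c,u,v):
    d=np.array([(u-c['cx'])/c['f'],(v-c['cy'])/c['f']]); s=d.copy()
    for _ in range(20): s=d/(1+c['k1']*(s@s))
    r=c['T'][:3,:3]@np.array([s[0],s[1],1]); return c['T'][:3,3],r/np.linalg.norm(r)
def plane(c,u,v,z):
    o,r=ray(c,u,v); return o+r*(z-o[2])/r[2]
def proj(c,p):
    q=np.linalg.inv(c['T'])@np.append(p,1); s=q[:2]/q[2]; s=s*(1+c['k1']*(s@s)); return s*c['f']+[c['cx'],c['cy']]
def tri(c1,a,c2,b):
    o1,r1=ray(c1,*a);o2,r2=ray(c2,*b)
    t=np.linalg.lstsq(np.stack([r1,-r2],1),o2-o1,rcond=None)[0]
    p,q=o1+t[0]*r1,o2+t[1]*r2; return (p+q)/2,np.linalg.norm(p-q)
def save(c,name,crop=None,s=1):
    im=c['frame'][...,::-1]
    if crop: x0,y0,x1,y1=crop; im=im[y0:y1,x0:x1]
    cv2.imwrite('pics/'+name,cv2.resize(im,None,fx=s,fy=s,interpolation=cv2.INTER_CUBIC))
E
python3 - <<'E'
from h import *
for n in('top','side'):
    c=cam(n); save(c,n+'0.png',s=1.5); print(n,c['f'],c['k1'],c['cx'],c['cy'],c['T'].round(3).tolist())
    np.save(n+'0.npy',c,allow_pickle=True)
s=ctrl.sense(); print(s, ctrl.grip_point_offset)
E
```

```text
top 461.1163559161085 0.05627049569359287 262.9002680754526 189.14707097191308 [[-0.065, -0.978, 0.198, 332.796], [-0.998, 0.062, -0.018, 191.045], [0.005, -0.199, -0.98, 1236.472], [0.0, 0.0, 0.0, 1.0]]
side 442.21964964440537 -0.05732340649381152 250.07906812355003 191.60731395551255 [[0.957, -0.202, 0.21, 360.395], [-0.291, -0.611, 0.736, -539.418], [-0.021, -0.765, -0.643, 701.384], [0.0, 0.0, 0.0, 1.0]]
{'t': 0.1, 'joints': array([-1.42983531e+00,  2.59229087e-01,  1.53600163e+00, -1.90962534e-06,
        1.34800527e+00, -2.02804012e-01]), 'qvel': array([-0.0017003 , -0.00116361, -0.00230656, -0.00010982,  0.00021558,
       -0.00161389]), 'effort': array([ 2.20116111e-03, -4.46972680e+01, -2.91244859e+01, -3.75722275e-04,
        6.24354259e-03,  1.15561005e-05]), 'eef_pos': array([ 185.35836314, -517.60124323,  403.96845162]), 'orientation': array([-3.09368131e+00, -5.37049623e-01, -7.68423696e-05]), 'wrist_force': array([0.28239748, 0.19999676, 0.53625442]), 'moment': array([ 0.04699675, -0.04593299,  0.02850531]), 'opening': 85.61429670001587} 154.70000000000002
```

View pics/top0.png

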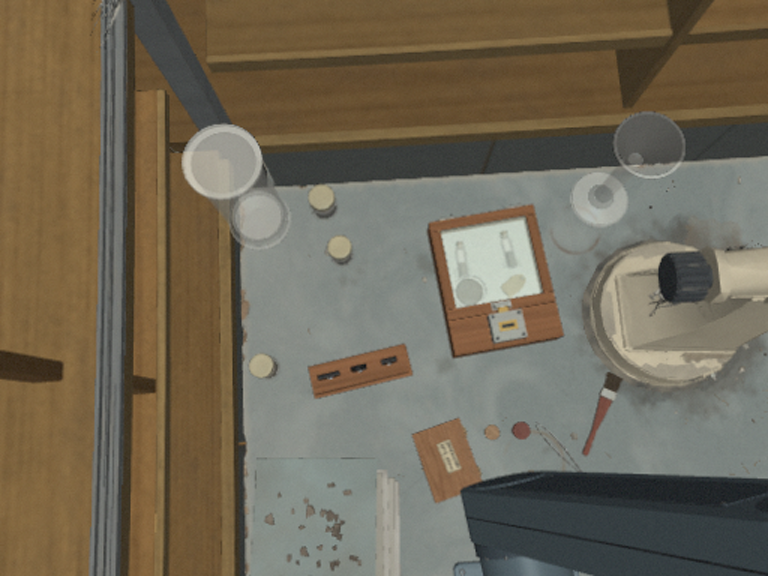

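View pics/side0.png

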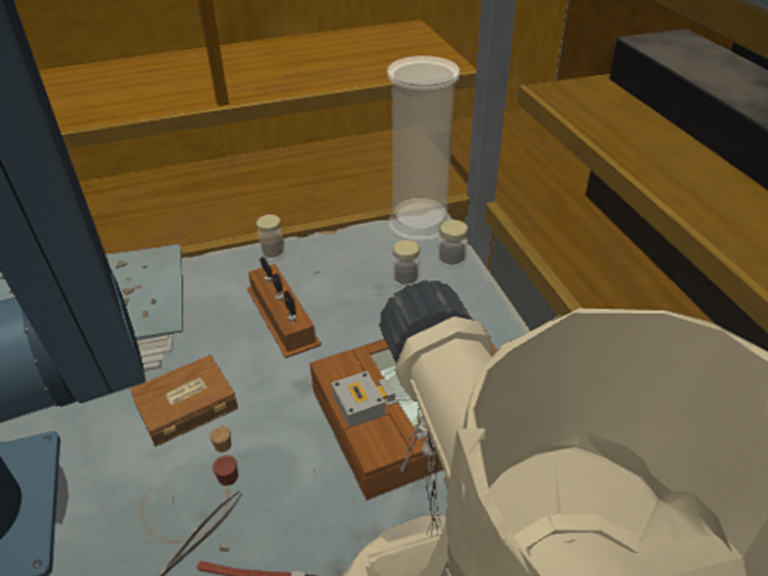

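The top view shows the rack near (240,247) in raw pixels, the lock near (338,216), and a microscope right of the case. The side view shows the rack near (188,200), the lock near (240,262), and the microscope tube close to the case. Next I'll zoom on both.

```bash
python3 - <<'E'
from h import *
t=np.load('top0.npy',allow_pickle=True).item();s=np.load('side0.npy',allow_pickle=True).item()
def cr(c,x,y,w,h,k): return cv2.resize(c['frame'][y:y+h,x:x+w,::-1],(w*k,h*k),interpolation=cv2.INTER_CUBIC)
a=cr(t,200,225,80,45,5);b=cr(s,155,160,80,80,4)
d=cr(t,310,190,80,55,5);e=cr(s,200,230,80,70,4)
C=np.zeros((600,800,3),np.uint8)
C[:225,:400]=a;C[:320,400:720]=b;C[300:575,:400]=d;C[320:600,400:720]=e
cv2.imwrite('pics/z1.png',C)
E
```

```text
(no output)
```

View pics/z1.png

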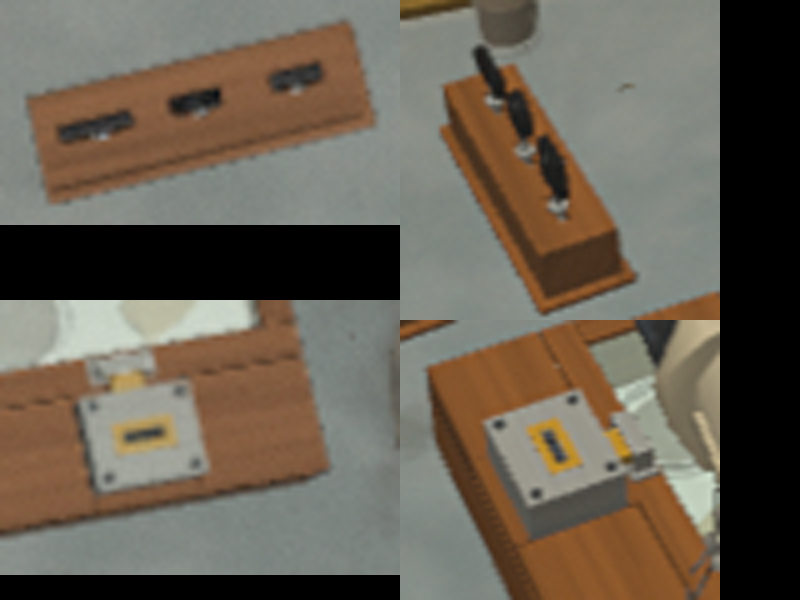

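```bash
python3 - <<'E'
from h import *
t=np.load('top0.npy',allow_pickle=True).item();s=np.load('side0.npy',allow_pickle=True).item()
def blobs(c,x,y,w,h,f,mn):
    m=f(c['frame'][y:y+h,x:x+w].astype(int)).astype(np.uint8)
    n,l,st,ce=cv2.connectedComponentsWithStats(m)
    out=[]
    for i in range(1,n):
        if st[i,4]>=mn:
            ys,xs=np.nonzero(l==i); p=np.stack([xs+x,ys+y],1).astype(np.float32)
            out.append((ce[i]+[x,y],st[i].tolist(),p))
    return out
yel=lambda f:(f[...,0]-f[...,2]>90)&(f[...,1]>120)&(f[...,0]>170)
dark=lambda f:(f.max(-1)<75)
for n,c,b,k in(('top',t,(325,205,30,25),(205,232,65,25)),('side',s,(225,248,30,28),(165,165,45,45))):
    print(n)
    for q in blobs(c,*b,yel,8):
        p,r,a=None,cv2.minAreaRect(q[2]),0; print(' yel',q[0].round(2),q[1][4],[np.round(x,2) for x in r],plane(c,*r[0],82).round(1))
    for q in blobs(c,*b,lambda f:(f.max(-1)<95),4): print(' hole',q[0].round(2),q[1],plane(c,*q[0],82).round(1))
    for q in blobs(c,*k,dark,8): print(' key',q[0].round(2),q[1],[np.round(x,2) for x in cv2.minAreaRect(q[2])],plane(c,*q[0],69).round(1))
# rack top corners in top view(z=40), lock corners
for u,v in((205.4,244.5),(270,229.3),(274.4,248.8),(209.6,262.5)): print('rackcorner',plane(t,u,v,40).round(1))
for u,v in((326.4,210),(350,206.2),(351.6,224),(329.8,228.4)): print('lockcorner',plane(t,u,v,82).round(1))
print('eyepiece',tri(t,(447,184),s,(275,215)), 'scope top front end')
a=cv2.resize(t['frame'][228:260,205:270,::-1],None,fx=11,fy=11,interpolation=cv2.INTER_CUBIC)[:,:430*2]
b=cv2.resize(s['frame'][168:216,168:202,::-1],None,fx=12,fy=12,interpolation=cv2.INTER_CUBIC)
C=np.zeros((600,800,3),np.uint8);b=b[:,:400]
a=cv2.resize(a,(390,195));C[:195,:390]=a;C[:b.shape[0],400:400+b.shape[1]]=b;cv2.imwrite('pics/z2.png',C)
E
```

```text
top
 yel [335.  205.5] 8 [array([335. , 205.5]), array([1., 4.]), np.float64(90.0)] [512.8  -9.9  82. ]
 hole [338.  216.5] [10, 11, 7, 2, 8] [484.3 -14.7  82. ]
 hole [327.  220.5] [2, 14, 1, 4, 4] [476.   13.9  82. ]
 hole [328.2 226. ] [3, 19, 2, 5, 5] [461.9  12.1  82. ]
 hole [350.   228.78] [21, 23, 9, 2, 9] [451.5 -41.7  82. ]
 key [258.88 239.94] [49, 6, 10, 5, 33] [array([258.69, 239.96]), array([3.33, 9.22]), np.float64(78.69)] [439.3 188.1  69. ]
 key [238.37 244.89] [29, 11, 10, 5, 35] [array([238.47, 244.88]), array([3.4, 9.7]), np.float64(75.96)] [430.2 240.4  69. ]
 key [218.53 249.82] [7, 15, 14, 6, 45] [array([218.62, 249.97]), array([ 3.15, 13.82]), np.float64(75.96)] [421.1 290.8  69. ]
side
 yel [238.08 260.9 ] 63 [array([238., 261.]), array([13.42,  8.05]), np.float64(63.43)] [483.7 -13.1  82. ]
 yel [253.08 259.62] 13 [array([253.3, 260.1]), array([5.81, 2.24]), np.float64(63.43)] [511.1 -19.7  82. ]
 hole [242.5 249.5] [17, 1, 2, 2, 4] [499.5  11.7  82. ]
 hole [238.07 261.  ] [11, 10, 5, 7, 14] [483.8 -13.2  82. ]
 hole [227.05 271.05] [0, 18, 6, 10, 20] [458.
[... 242 characters left out ...]
181.03, 182.36]), array([25.03,  6.09]), np.float64(58.39)] [424.8 263.4  69. ]
 key [173.29 199.11] [2, 23, 13, 22, 38] [array([172.98, 198.51]), array([24.19,  1.63]), np.float64(60.64)] [399.1 213.   69. ]
 key [192.67 201.57] [24, 29, 8, 16, 79] [array([192.62, 201.58]), array([15.89,  5.69]), np.float64(78.69)] [438.2 191.5  69. ]
rackcorner [439.2 326.4  40. ]
rackcorner [467.6 157.4  40. ]
rackcorner [416.6 149.5  40. ]
rackcorner [392.7 317.4  40. ]
lockcorner [502.7  12.9  82. ]
lockcorner [508.6 -47.6  82. ]
lockcorner [463.3 -46.9  82. ]
lockcorner [455.6   8.7  82. ]
eyepiece (array([ 495.5164728 , -184.5131713 ,  348.38756597]), np.float64(8.976731060995936)) scope top front end
```

View pics/z2.png

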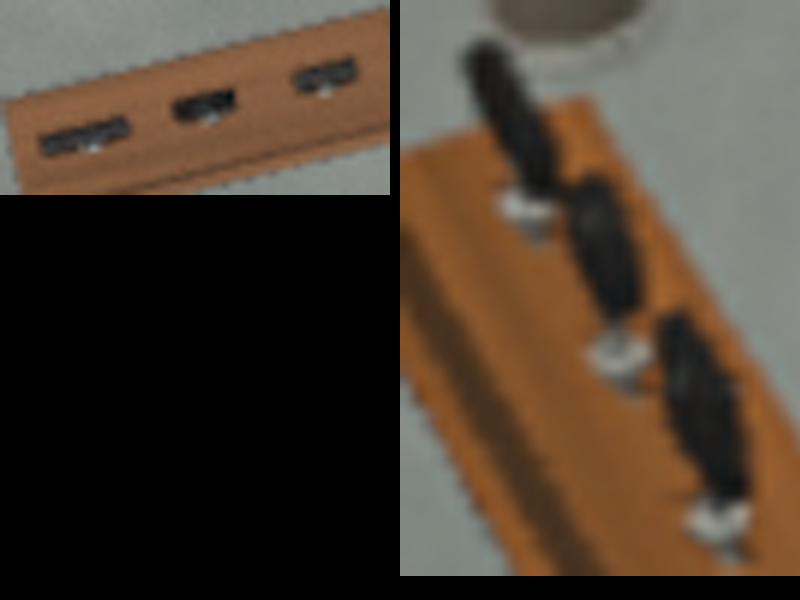

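```bash
python3 - <<'E'
from h import *
t=np.load('top0.npy',allow_pickle=True).item();s=np.load('side0.npy',allow_pickle=True).item()
print('knob',tri(t,(457,185),s,(283,213)))
for u,v in((393,210),(400,237),(445,258),(415,170),(475,250)): print('base rim z=0/60',plane(t,u,v,0).round(),plane(t,u,v,60).round())
print('tube right edge of top pic at z=300',plane(t,475,170,300).round(),plane(t,505,165,300).round(),plane(t,505,200,300).round())
for n,(u,v) in dict(sq=((718+.5-400)/12+167.5,520.5/12+167.5),rd=((618.5-400)/12+167.5,355.5/12+167.5),bar=((526.5-400)/12+167.5,208.5/12+167.5)).items(): print(n,plane(s,u,v,42).round(1))
print('proj base',proj(t,[0,0,0]),'tcp',proj(t,[185,-518,404]),'side',proj(s,[185,-518,404]))
# case yaw from glass
f=t['frame'].astype(int); m=((f.min(-1)>175)).astype(np.uint8)[140:215,285:370]
n,l,st,ce=cv2.connectedComponentsWithStats(m);i=1+st[1:,4].argmax()
m=cv2.morphologyEx((l==i).astype(np.uint8),cv2.MORPH_CLOSE,np.ones((15,15)))
ys,xs=np.nonzero(m);B=cv2.boxPoints(cv2.minAreaRect(np.stack([xs+285,ys+140],1).astype(np.float32)))
P=np.array([plane(t,*b,58)[:2] for b in B]);print(B.round(1).tolist(),P.round(1).tolist())
for k in range(4):
    d=P[(k+1)%4]-P[k];print(np.linalg.norm(d).round(1),np.degrees(np.arctan2(d[1],d[0])).round(2)%90)
g=cv2.cvtColor(t['frame'],cv2.COLOR_RGB2GRAY)
for L in cv2.createLineSegmentDetector().detect(g)[0][:,0]:
    a,b=L[:2],L[2:]
    if np.hypot(*(a-b))>22 and 280<a[0]<380 and 130<a[1]<245:
        d=(plane(t,*b,58)-plane(t,*a,58))[:2];print(L.round(1),np.degrees(np.arctan2(d[1],d[0])).round(2)%90)
E
```

```text
knob (array([ 494.83995413, -198.47481188,  362.03615335]), np.float64(1.059670816524301))
base rim z=0/60 [ 503. -179.    0.] [ 495. -161.   60.]
base rim z=0/60 [ 430. -189.    0.] [ 425. -170.   60.]
base rim z=0/60 [ 368. -299.    0.] [ 366. -275.   60.]
base rim z=0/60 [ 610. -252.    0.] [ 597. -231.   60.]
base rim z=0/60 [ 384. -380.    0.] [ 382. -352.   60.]
tube right edge of top pic at z=300 [ 535. -267.  300.] [ 542. -329.  300.] [ 469. -317.  300.]
sq [438.3 190.9  42. ]
rd [429.2 243.   42. ]
bar [420. 293.  42.]
proj base [346.64374281 417.2424483 ] tcp [695.03674458 350.59868688] side [-107.76926122  724.43884354]
[[293.0, 151.0], [347.8999938964844, 139.39999389648438], [359.5, 194.5], [304.6000061035156, 206.10000610351562]] [[669.4, 83.1], [692.0, -65.2], [541.5, -80.3], [520.0, 64.5]]
150.0 8.659999999999997
151.3 5.75
146.4 8.439999999999998
150.6 7.11
[293.1 152.9 303.3 205.3] 6.22999999999999
[360.2 194.8 348.8 144.8] 6.66
[304.  205.  358.2 195. ] 6.969999999999999
[300.6 237.9 283.7 153. ] 6.65
[348.4 144.9 294.6 154.4] 6.700000000000003
[374.6 225.5 301.8 238.7] 6.719999999999999
[286.5 150.7 303.2 235.6] 6.47999999999999
[355.3 136.9 368.5 193.3] 6.689999999999998
[311.6 142.8 353.4 135.7] 6.280000000000001
[369.5 198.1 375.7 223.4] 7.300000000000011
[305.2 185.7 302.2 161.8] 2.32
[305.5 235.1 328.2 231. ] 6.6299999999999955
[308.8 160.7 312.4 183.2] 3.8799999999999955
```

>>> step_arm:
  commands:
    - {"xyz": [0.57,-0.745,0],"spin": 0,"gripper": 0}
    - {"xyz": [0.57,-0.745,0],"spin": 0,"gripper": 0}
    - {"xyz": [0.57,-0.745,0],"spin": 0,"gripper": 0}
    - {"xyz": [0.57,-0.745,0],"spin": 0,"gripper": 0}
    - {"xyz": [0.57,-0.745,0],"spin": 0,"gripper": 0}
    - {"xyz": [0.57,-0.745,0],"spin": 0,"gripper": 0}
    - {"xyz": [0.57,-0.745,0],"spin": 0,"gripper": 0.5}
    - {"xyz": [0.57,-0.745,0],"spin": 0,"gripper": 0.5}
    - {"xyz": [0.57,-0.745,0],"spin": 0,"gripper": 0.5}
    - {"xyz": [0,0,0],"spin": 0,"gripper": 0.5}

```text
t: 1.35
eef_pos: [315.7, -102.9, 401.8]
orientation: [-3.088, -0.533, -0.001]
wrist_force: [0.5, -0.1, 0.3]
opening: 42.6
```

>>> step_arm:
  commands:
    - {"xyz": [0.64,-0.815,0],"spin": 0,"gripper": 0.5}
    - {"xyz": [0.64,-0.815,0],"spin": 0,"gripper": 0.5}
    - {"xyz": [0.64,-0.815,0],"spin": 0,"gripper": 0.5}
    - {"xyz": [0.64,-0.815,0],"spin": 0,"gripper": 0.5}
    - {"xyz": [0.64,-0.815,0],"spin": 0,"gripper": 0.5}
    - {"xyz": [0.64,-0.815,0],"spin": 0,"gripper": 0.5}
    - {"xyz": [0.64,-0.815,0],"spin": 0,"gripper": 0.5}
    - {"xyz": [0,0,0],"spin": -1,"gripper": 0.5}
    - {"xyz": [0,0,0],"spin": -1,"gripper": 0.5}
    - {"xyz": [0,0,0],"spin": -1,"gripper": 0.5}
    - {"xyz": [0,0,0],"spin": -1,"gripper": 0.5}
    - {"xyz": [0,0,0],"spin": -1,"gripper": 0.5}

```text
t: 2.85
eef_pos: [444.5, 239.4, 399.5]
orientation: [2.906, 1.19, -0.003]
wrist_force: [-1.0, 0.3, -0.5]
opening: 42.6
```

>>> step_arm:
  commands:
    - {"xyz": [0,0,0.2],"spin": -1,"gripper": 0.5}
    - {"xyz": [0,0,0.2],"spin": -1,"gripper": 0.5}
    - {"xyz": [0,0,0.2],"spin": -1,"gripper": 0.5}
    - {"xyz": [0,0,0.2],"spin": -1,"gripper": 0.5}
    - {"xyz": [0,0,0.2],"spin": -1,"gripper": 0.5}
    - {"xyz": [0,0,0.2],"spin": -1,"gripper": 0.5}
    - {"xyz": [0,0,0.2],"spin": -1,"gripper": 0.5}
    - {"xyz": [0,0,0.2],"spin": -1,"gripper": 0.5}
    - {"xyz": [0,0,0],"spin": -1,"gripper": 0.5}
    - {"xyz": [0,0,0],"spin": -1,"gripper": 0.5}
    - {"xyz": [0,0,0],"spin": -1,"gripper": 0.5}
    - {"xyz": [0,0,0],"spin": 0,"gripper": 0.5}

```text
t: 4.35
eef_pos: [454.2, 224.0, 311.3]
orientation: [2.007, 2.416, -0.019]
wrist_force: [0.4, -0.5, -0.2]
opening: 42.6
```

```bash
cat >> h.py <<'E'
from scipy.spatial.transform import Rotation as R
def st(tx=None,ty=None,yaw=None):
    s=ctrl.sense(); M=R.from_rotvec(s['orientation']).as_matrix(); p=s['eef_pos']; g=p+M@[0,0,ctrl.grip_point_offset]
    yy=np.degrees(np.arctan2(M[1,1],M[0,1]))
    print('t',round(s['t'],2),'grip',g.round(2),'jawyaw',yy.round(2),'tilt',np.degrees(np.arccos(-M[2,2])).round(2),'F',s['wrist_force'].round(1),'Mz',s['moment'].round(2),'open',round(s['opening'],1),'q',s['joints'].round(2))
    if tx is not None: print(' move tool units',(M.T@(np.array([tx,ty,g[2]])-g)/50).round(3))
    if yaw is not None: print(' spin units',((yy-yaw)/5).round(2))
    return g,M,s
E
python3 - <<'E'
from h import *
st(429.8,241.2,10.05)
E
```

```text
t 4.35 grip [453.02 222.5  156.59] jawyaw 10.56 tilt 0.7 F [ 0.4 -0.5 -0.2] Mz [0.03 0.02 0.04] open 42.6 q [ 0.24  0.27  1.77 -0.01  1.12  0.06]
 move tool units [ 0.453 -0.388 -0.   ]
 spin units 0.1
```

>>> step_arm:
  commands:
    - {"xyz": [0.226,-0.194,0],"spin": 0.1,"gripper": 0.55}
    - {"xyz": [0.226,-0.194,0],"spin": 0,"gripper": 0.55}
    - {"xyz": [0,0,0],"spin": 0,"gripper": 0.55}
    - {"xyz": [0,0,0],"spin": 0,"gripper": 0.55}

```text
t: 4.85
eef_pos: [429.4, 243.4, 310.9]
orientation: [-2.024, -2.403, 0.02]
wrist_force: [0.5, 0.7, 0.2]
opening: 38.7
```

```bash
python3 - <<'E'
from h import *
st(429.8,241.2,10.05)
E
```

```text
t 4.85 grip [428.15 241.92 156.24] jawyaw 9.8 tilt 0.74 F [0.5 0.7 0.2] Mz [ 0.03 -0.02  0.02] open 38.7 q [ 0.29  0.25  1.8  -0.01  1.11  0.12]
 move tool units [-0.02  0.03 -0.  ]
 spin units -0.05
```

>>> step_arm:
  commands:
    - {"xyz": [-0.02,0.03,0.4],"spin": 0,"gripper": 0.55}
    - {"xyz": [0,0,0.4],"spin": 0,"gripper": 0.55}
    - {"xyz": [0,0,0.3],"spin": 0,"gripper": 0.55}
    - {"xyz": [0,0,0],"spin": 0,"gripper": 0.55}

```text
t: 5.35
eef_pos: [431.6, 242.5, 255.6]
orientation: [2.022, 2.402, -0.016]
wrist_force: [-0.3, 0.3, 0.1]
opening: 38.4
```

```bash
python3 - <<'E'
from h import *
st(429.8,241.2,10.05)
t=cam('top');s=cam('side')
C=np.zeros((600,800,3),np.uint8)
C[:480,:400]=cv2.resize(t['frame'][180:300,190:290,::-1],(400,480));C[:600,400:]=cv2.resize(s['frame'][100:250,130:230,::-1],(400,600))
cv2.imwrite('pics/p3.png',C)
E
```

```text
t 5.35 grip [430.79 241.09 100.88] jawyaw 9.83 tilt 0.61 F [-0.3  0.3  0.1] Mz [-0.   -0.03 -0.02] open 38.4 q [ 0.29  0.32  1.86 -0.01  0.97  0.12]
 move tool units [ 0.006 -0.019  0.   ]
 spin units -0.04
```

View pics/p3.png

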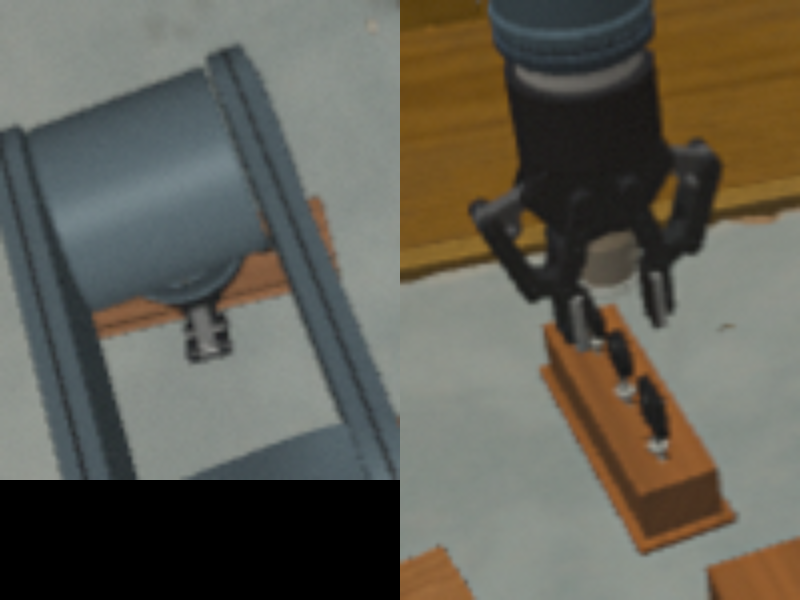

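The side crop shows the fingers straddling the middle (round) key at crop (620,355), so I'll descend and grip.

>>> step_arm:
  commands:
    - {"xyz": [0,-0.01,0.3],"spin": 0,"gripper": 0.55}
    - {"xyz": [0,0,0.3],"spin": 0,"gripper": 0.55}
    - {"xyz": [0,0,0],"spin": 0,"gripper": 0.55}

```text
t: 5.82
eef_pos: [432.2, 242.5, 226.5]
orientation: [2.019, 2.399, -0.008]
wrist_force: [-0.2, 0.6, -0.3]
opening: 38.7
```

```bash
python3 - <<'E'
from h import *
st(429.8,241.2,10.05)
E
```

```text
t 5.83 grip [432.27 241.35  71.8 ] jawyaw 9.83 tilt 0.44 F [-0.2  0.6 -0.3] Mz [ 0.02 -0.01 -0.03] open 38.7 q [ 0.29  0.36  1.89 -0.01  0.89  0.12]
 move tool units [ 0.005 -0.049 -0.   ]
 spin units -0.04
```

>>> step_arm:
  commands:
    - {"xyz": [0,-0.05,0.05],"spin": 0,"gripper": 0.7}
    - {"xyz": [0,0,0],"spin": 0,"gripper": 1}
    - {"xyz": [0,0,0],"spin": 0,"gripper": 1}
    - {"xyz": [0,0,0],"spin": 0,"gripper": 1}
    - {"xyz": [0,0,0],"spin": 0,"gripper": 1}
    - {"xyz": [0,0,0],"spin": 0,"gripper": 1}

```text
t: 6.58
eef_pos: [430.0, 242.3, 225.0]
orientation: [2.019, 2.398, -0.005]
wrist_force: [-0.6, -0.0, -0.4]
opening: 6.9
```

```bash
python3 - <<'E'
from h import *
st(429.8,241.2,10.05)
E
```

```text
t 6.58 grip [430.41 241.17  70.32] jawyaw 9.83 tilt 0.44 F [-0.6 -0.  -0.4] Mz [ 0.05  0.07 -0.01] open 6.9 q [ 0.29  0.36  1.89 -0.01  0.89  0.12]
 move tool units [ 0.003 -0.012 -0.   ]
 spin units -0.04
```

>>> step_arm:
  commands:
    - {"xyz": [0,0,-0.15],"spin": 0,"gripper": 1}
    - {"xyz": [0,0,-0.2],"spin": 0,"gripper": 1}
    - {"xyz": [0,0,-0.25],"spin": 0,"gripper": 1}
    - {"xyz": [0,0,-0.3],"spin": 0,"gripper": 1}
    - {"xyz": [0,0,-0.3],"spin": 0,"gripper": 1}
    - {"xyz": [0,0,-0.3],"spin": 0,"gripper": 1}
    - {"xyz": [0,0,-0.4],"spin": 0,"gripper": 1}
    - {"xyz": [0,0,-0.4],"spin": 0,"gripper": 1}
    - {"xyz": [0,0,0],"spin": 0,"gripper": 1}

```text
t: 7.7
eef_pos: [429.5, 243.2, 350.6]
orientation: [2.016, 2.396, 0.003]
wrist_force: [-0.1, 1.0, -1.6]
opening: 6.9
```

```bash
python3 - <<'E'
from h import *
st(484,-14,6.65)
s=cam('side'); save(s,'p4.png',(110,60,260,260),3)
E
```

```text
t 7.7 grip [430.89 242.35 195.87] jawyaw 9.84 tilt 0.6 F [-0.1  1.  -1.6] Mz [-0.01 -0.07 -0.02] open 6.9 q [ 0.29  0.2   1.75 -0.01  1.18  0.12]
 move tool units [-5.233  0.17   0.036]
 spin units 0.64
```

View pics/p4.png

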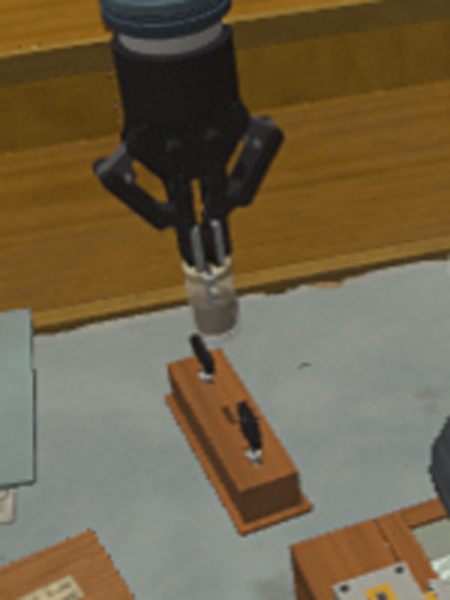

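The key is lifted clear (tip at about (215,305) in the crop) and the other two keys are standing. I'll carry it over the lock.

>>> step_arm:
  commands:
    - {"xyz": [-0.5,0.02,0],"spin": 0.3,"gripper": 1}
    - {"xyz": [-0.8,0.03,0],"spin": 0.3,"gripper": 1}
    - {"xyz": [-0.8,0.03,0],"spin": 0,"gripper": 1}
    - {"xyz": [-0.8,0.03,0],"spin": 0,"gripper": 1}
    - {"xyz": [-0.8,0.03,0],"spin": 0,"gripper": 1}
    - {"xyz": [-0.6,0.02,0],"spin": 0,"gripper": 1}
    - {"xyz": [-0.4,0,0],"spin": 0,"gripper": 1}
    - {"xyz": [0,0,0],"spin": 0,"gripper": 1}
    - {"xyz": [0,0,0],"spin": 0,"gripper": 1}

```text
t: 8.88
eef_pos: [465.1, 4.7, 343.7]
orientation: [-2.085, -2.348, 0.01]
wrist_force: [0.4, -0.6, -1.1]
opening: 6.8
```

```bash
python3 - <<'E'
from h import *
st(484,-14,6.65)
E
```

```text
t 8.88 grip [464.26   4.07 188.96] jawyaw 6.79 tilt 0.38 F [ 0.4 -0.6 -1.1] Mz [-0.02 -0.02  0.03] open 6.8 q [-0.23  0.16  1.82 -0.01  1.17 -0.34]
 move tool units [-0.406  0.349 -0.001]
 spin units 0.03
```

>>> step_arm:
  commands:
    - {"xyz": [-0.2,0.175,0],"spin": 0,"gripper": 1}
    - {"xyz": [-0.2,0.175,0],"spin": 0,"gripper": 1}
    - {"xyz": [0,0,0.25],"spin": 0,"gripper": 1}
    - {"xyz": [0,0,0.25],"spin": 0,"gripper": 1}
    - {"xyz": [0,0,0.2],"spin": 0,"gripper": 1}
    - {"xyz": [0,0,0],"spin": 0,"gripper": 1}
    - {"xyz": [0,0,0],"spin": 0,"gripper": 1}

```text
t: 9.75
eef_pos: [485.4, -12.2, 304.7]
orientation: [-2.079, -2.349, 0.012]
wrist_force: [0.3, 0.0, 0.2]
opening: 6.8
```

```bash
python3 - <<'E'
from h import *
st(484,-14,6.65)
t=cam('top');s=cam('side')
np.save('s1.npy',s,allow_pickle=True);np.save('t1.npy',t,allow_pickle=True)
C=np.zeros((600,800,3),np.uint8)
C[:400,:300]=cv2.resize(t['frame'][165:265,300:375,::-1],(300,400));C[:600,300:]=cv2.resize(s['frame'][205:277,205:265,::-1],(500,600),interpolation=cv2.INTER_CUBIC)
cv2.imwrite('pics/p5.png',C)
E
```

```text
t 9.75 grip [484.16 -12.68 150.03] jawyaw 6.98 tilt 0.5 F [0.3 0.  0.2] Mz [ 0.   -0.01 -0.05] open 6.8 q [-0.25  0.24  1.82 -0.01  1.08 -0.37]
 move tool units [-0.026 -0.006  0.   ]
 spin units 0.07
```

View pics/p5.png

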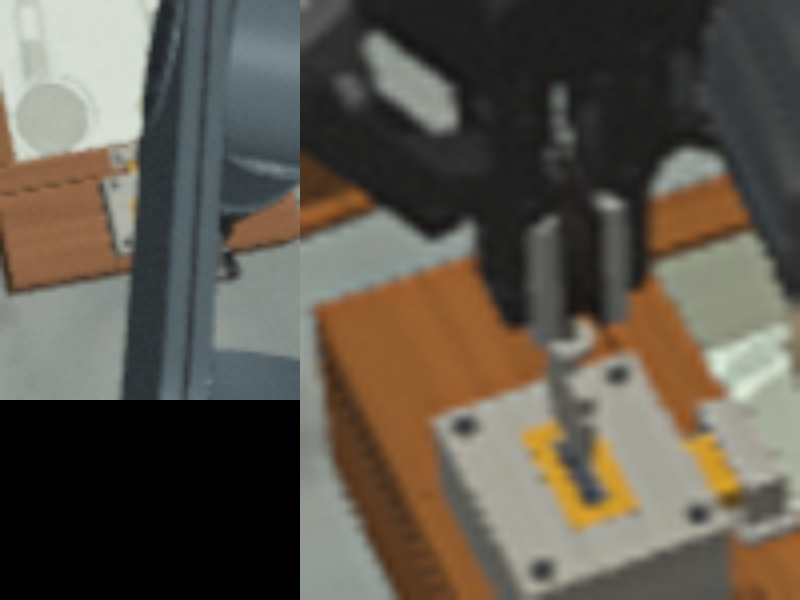

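```bash
python3 - <<'E'
from h import *
s=np.load('s1.npy',allow_pickle=True).item(); s0=np.load('side0.npy',allow_pickle=True).item()
px=lambda X,Y:((X+.5-300)/8.333+204.5,(Y+.5)/8.333+204.5)
print('collar',plane(s,*px(574,340),121.2),'tip',plane(s,*px(583,462),89.7))
# grey collar/pads fine: bright mask near collar
f=s['frame'].astype(int)
m=np.zeros(f.shape[:2],np.uint8); sub=f[242:250,232:243]; print(sub.min(-1))
print('key/hole rows'); print(f[250:270,228:248].sum(-1)//3)
d=np.abs(f-s0['frame'].astype(int)).sum(-1)[248:268,228:248]; print(d)
a=R.from_euler('z',6.65,degrees=True).as_matrix()
for y in(-10.75,0,10.75): print('slot',proj(s,np.array([483.8,-13.2,82])+a@[0,y,0]).round(1))
E
```

```text
collar [484.85423484 -10.84725817 121.2       ] tip [483.69527613 -17.67369003  89.7       ]
[[ 55  79  83  77  54  27  29  27  23  49  75]
 [ 55  80  82  77  57  62  86  71  39  47  71]
 [ 74  90  84  79  64  69 125 136  77  38  47]
 [ 71  90  84  84  75  79 129 141  86  40  36]
 [ 56  73  92 133 149 146 157 134  72  36  34]
 [ 44  44  68 105 131 134 111  70  50  52  75]
 [ 42  42  65  85  87  81  68  76 100 125 145]
 [ 40  47  69  83  86  91 121 150 152 133  91]]
key/hole rows
[[ 98  96  96  91  95 112 113  89 104 140 162 165 162 136  81  80 128 162
  140  98]
 [ 95 101 109 121 144 165 142  90  91 129 164 164 163 158 145 141 159 165
  150 118]
 [121 145 162 162 162 167 146  99  89 109 144 153 152 161 161 159 163 164
  162 143]
 [162 161 164 163 162 163 150 111  88  89  89  88 123 160 161 158 160 161
  164 150]
 [164 160 161 162 163 163 151 113  86  87  84  92 131 162 160 159 159 159
  161 162]
 [164 161 160 160 164 163 159 131  90  89 102 127 151 164 160 159 159 158
  159 164]
 [163 163 159 157 152 148 140 128 105  88  87  88 125 163 161 160 159 158
  159 163]
 [161 162 161 155 138
[... 2142 characters left out ...]
  33  41  30  26  30  36  37  38  35
   30  35]
 [ 36  36  34  34  36  36  31  28  22  23  22  21  28  28  31  34  39  41
   34  30]
 [ 33  34  37  36  37  30  30  28  22  20  18  22  22  31  32  28  38  36
   32  36]
 [ 38  34  35  34  38  34  36  33  24  31  23  17  23  27  26  30  32  35
   35  37]
 [ 39  40  32  34  33  33  39  35  28  29  25  14  18  23  24  29  32  33
   33  36]
 [ 36  40  37  35  36  35  34  31  33  27  30  22  21  27  31  28  29  38
   35  38]
 [ 39  32  34  35  37  37  35  32  36  32  35  32  28  28  30  33  29  32
   39  37]
 [ 37  38  37  40  35  38  36  35  36  29  29  35  37  35  32  39  35  34
   32  36]]
slot [240.3 265.1]
slot [238.1 261. ]
slot [235.9 257. ]
```

```bash
python3 - <<'E'
from h import *
s=np.load('s1.npy',allow_pickle=True).item()
g,M,_=st()
tip=g-M@[0,0,-1]*0+M[:,2]*60.3; tip=g+M[:,2]*60.3
print('tip kin',tip.round(2))
xk=M[:,0]; yk=M[:,1]
for nm,dz,hx,hy in(('tip',0,8.5,1.5),('taper',7,10,2),('bittop',23,10,2),('collar',31.5,5.5,0)):
    for sx in(-1,1):
        print(nm,sx,[proj(s,tip-M[:,2]*dz+xk*sx*hx+yk*sy*hy).round(1).tolist() for sy in(-1,1)])
E
```

```text
t 9.85 grip [484.3  -12.73 150.29] jawyaw 6.98 tilt 0.47 F [-0.8  0.9 -0.5] Mz [-0.05 -0.05  0.  ] open 6.9 q [-0.25  0.24  1.82 -0.01  1.08 -0.37]
tip kin [483.84 -12.9   90.  ]
tip -1 [[238.9, 261.5], [240.5, 260.9]]
tip 1 [[235.3, 255.1], [236.9, 254.6]]
taper -1 [[238.9, 259.5], [240.9, 258.8]]
taper 1 [[234.6, 252.0], [236.7, 251.3]]
bittop -1 [[238.6, 253.5], [240.7, 252.8]]
bittop 1 [[234.3, 246.0], [236.4, 245.3]]
collar -1 [[238.5, 248.2], [238.5, 248.2]]
collar 1 [[236.1, 244.1], [236.1, 244.1]]
```

>>> step_arm:
  commands:
    - {"xyz": [-0.014,0.003,0.05],"spin": 0.06,"gripper": 1}
    - {"xyz": [0,0,0.05],"spin": 0,"gripper": 1}
    - {"xyz": [0,0,0.05],"spin": 0,"gripper": 1}
    - {"xyz": [0,0,0.05],"spin": 0,"gripper": 1}

```text
t: 10.35
eef_pos: [485.9, -13.1, 295.3]
orientation: [-2.087, -2.345, 0.01]
wrist_force: [0.7, -0.1, -0.5]
opening: 6.9
```

```bash
cat > c.py <<'E'
from h import *
g,M,s=st(yaw=6.65); t=g+M[:,2]*60.3
a=R.from_euler('z',6.65,degrees=True).as_matrix()
print('tip',t.round(2),'depth',round(82-t[2],2),'case off',(a.T@(t-[484,-13.6,82]))[:2].round(2))
E
python3 c.py
```

```text
t 10.35 grip [485.08 -13.61 140.63] jawyaw 6.66 tilt 0.37 F [ 0.7 -0.1 -0.5] Mz [ 0.02 -0.02  0.02] open 6.9 q [-0.26  0.25  1.83 -0.01  1.06 -0.37]
 spin units 0.0
tip [484.74 -13.82  80.33] depth 1.67 case off [ 0.71 -0.3 ]
```

>>> step_arm:
  commands:
    - {"xyz": [0.006,-0.014,0.03],"spin": 0,"gripper": 1}
    - {"xyz": [0,-0.003,0.04],"spin": 0,"gripper": 1}
    - {"xyz": [0,0,0],"spin": 0,"gripper": 1}

```text
t: 10.72
eef_pos: [484.9, -12.9, 291.3]
orientation: [-2.087, -2.345, 0.01]
wrist_force: [0.1, 0.2, -1.1]
opening: 7.2
```

```bash
python3 c.py
```

```text
t 10.72 grip [484.01 -13.46 136.63] jawyaw 6.65 tilt 0.39 F [ 0.1  0.2 -1.1] Mz [-0.01 -0.01 -0.  ] open 7.2 q [-0.26  0.26  1.84 -0.01  1.05 -0.37]
 spin units 0.0
tip [483.65 -13.67  76.33] depth 5.67 case off [-0.36 -0.03]
```

>>> step_arm:
  commands:
    - {"xyz": [0,0.006,0.03],"spin": 0,"gripper": 1}
    - {"xyz": [0,0,0.03],"spin": 0,"gripper": 1}
    - {"xyz": [0,0,0],"spin": 0,"gripper": 1}

```text
t: 11.1
eef_pos: [485.5, -13.1, 288.4]
orientation: [-2.088, -2.346, 0.01]
wrist_force: [0.2, -0.2, -1.6]
opening: 7.3
```

```bash
python3 c.py
```

```text
t 11.1 grip [484.69 -13.78 133.74] jawyaw 6.66 tilt 0.37 F [ 0.2 -0.2 -1.6] Mz [-0.09 -0.01 -0.  ] open 7.3 q [-0.26  0.26  1.84 -0.01  1.04 -0.37]
 spin units 0.0
tip [484.38 -14.04  73.44] depth 8.56 case off [ 0.33 -0.48]
```

>>> step_arm:
  commands:
    - {"xyz": [0.004,-0.006,0.03],"spin": 0,"gripper": 1}
    - {"xyz": [0,0,0.03],"spin": 0,"gripper": 1}
    - {"xyz": [0,0,0],"spin": 0,"gripper": 1}

```text
t: 11.48
eef_pos: [485.3, -13.1, 285.7]
orientation: [-2.089, -2.347, 0.009]
wrist_force: [0.4, -1.4, -0.5]
opening: 7.1
```

```bash
python3 c.py
```

```text
t 11.47 grip [484.72 -13.76 130.98] jawyaw 6.65 tilt 0.35 F [ 0.4 -1.4 -0.5] Mz [-0.17 -0.02  0.01] open 7.1 q [-0.26  0.26  1.85 -0.01  1.03 -0.37]
 spin units 0.0
tip [484.47 -14.03  70.68] depth 11.32 case off [ 0.42 -0.48]
```

```bash
python3 - <<'E'
from h import *
s=cam('side'); save(s,'p6.png',(205,215,275,285),8)
E
```

```text
(no output)
```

View pics/p6.png

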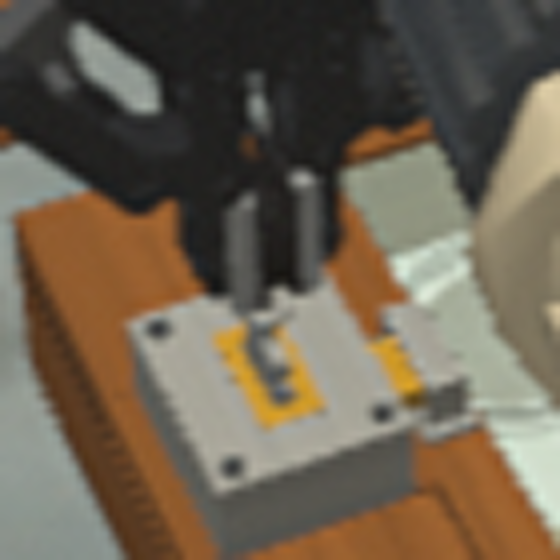

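The crop shows the key's bits inside the slot at about (265,355), towards its far (+y) end. I'll shift a little to -y and continue.

>>> step_arm:
  commands:
    - {"xyz": [-0.02,-0.008,0],"spin": 0,"gripper": 1}
    - {"xyz": [0,0,0.03],"spin": 0,"gripper": 1}
    - {"xyz": [0,0,0],"spin": 0,"gripper": 1}

```text
t: 11.9
eef_pos: [485.2, -13.8, 284.3]
orientation: [-2.089, -2.346, 0.008]
wrist_force: [0.7, 0.1, -0.1]
opening: 6.9
```

```bash
python3 c.py
```

```text
t 11.9 grip [484.63 -14.31 129.59] jawyaw 6.64 tilt 0.28 F [ 0.7  0.1 -0.1] Mz [-0.04 -0.08 -0.02] open 6.9 q [-0.26  0.27  1.85 -0.    1.03 -0.37]
 spin units -0.0
tip [484.42 -14.52  69.29] depth 12.71 case off [ 0.31 -0.96]
```

>>> step_arm:
  commands:
    - {"xyz": [0,-0.005,0.03],"spin": 0,"gripper": 1}
    - {"xyz": [0,0,0.03],"spin": 0,"gripper": 1}
    - {"xyz": [0,0,0],"spin": 0,"gripper": 1}

```text
t: 12.28
eef_pos: [485.0, -13.9, 281.9]
orientation: [2.088, 2.346, -0.008]
wrist_force: [0.1, 0.4, -0.1]
opening: 6.9
```

```bash
python3 c.py
```

```text
t 12.28 grip [484.6  -14.57 127.16] jawyaw 6.66 tilt 0.28 F [ 0.1  0.4 -0.1] Mz [ 0.02 -0.02 -0.02] open 6.9 q [-0.26  0.27  1.85 -0.01  1.02 -0.37]
 spin units 0.0
tip [484.44 -14.82  66.86] depth 15.14 case off [ 0.3  -1.26]
```

>>> step_arm:
  commands:
    - {"xyz": [0.008,-0.005,0.03],"spin": 0,"gripper": 1}
    - {"xyz": [0,0,0.03],"spin": 0,"gripper": 1}
    - {"xyz": [0,0,0.03],"spin": 0,"gripper": 1}
    - {"xyz": [0,0,0],"spin": 0,"gripper": 1}

```text
t: 12.78
eef_pos: [484.8, -13.8, 278.3]
orientation: [2.087, 2.345, -0.008]
wrist_force: [-0.1, 0.9, 1.2]
opening: 7.1
```

```bash
python3 c.py
```

```text
t 12.78 grip [484.54 -14.66 123.56] jawyaw 6.68 tilt 0.31 F [-0.1  0.9  1.2] Mz [ 0.05 -0.09  0.01] open 7.1 q [-0.26  0.27  1.86 -0.01  1.01 -0.37]
 spin units 0.01
tip [484.45 -14.98  63.26] depth 18.74 case off [ 0.29 -1.42]
```

>>> step_arm:
  commands:
    - {"xyz": [0.012,-0.005,0.03],"spin": 0,"gripper": 1}
    - {"xyz": [0,0,0.03],"spin": 0,"gripper": 1}
    - {"xyz": [0,0,0.03],"spin": 0,"gripper": 1}
    - {"xyz": [0,0,0],"spin": 0,"gripper": 1}

```text
t: 13.28
eef_pos: [484.6, -13.5, 274.1]
orientation: [2.085, 2.345, -0.008]
wrist_force: [0.1, -0.3, 1.8]
opening: 7.2
```

```bash
python3 c.py
```

```text
t 13.28 grip [484.47 -14.51 119.39] jawyaw 6.7 tilt 0.36 F [ 0.1 -0.3  1.8] Mz [-0.05  0.05  0.01] open 7.2 q [-0.26  0.28  1.86 -0.01  1.   -0.37]
 spin units 0.01
tip [484.42 -14.89  59.09] depth 22.91 case off [ 0.27 -1.33]
```

>>> step_arm:
  commands:
    - {"xyz": [0.005,-0.005,0.03],"spin": 0,"gripper": 1}
    - {"xyz": [0,0,0.03],"spin": 0,"gripper": 1}
    - {"xyz": [0,0,0.03],"spin": 0,"gripper": 1}
    - {"xyz": [0,0,0.03],"spin": 0,"gripper": 1}
    - {"xyz": [0,0,0],"spin": 0,"gripper": 1}

```text
t: 13.9
eef_pos: [484.4, -13.4, 268.1]
orientation: [2.085, 2.344, -0.008]
wrist_force: [1.2, -0.1, 2.2]
opening: 7.5
```

```bash
python3 c.py;  python3 - <<'E'
from h import *
s=cam('side'); save(s,'p7.png',(205,215,275,285),8)
E
```

```text
t 13.9 grip [484.44 -14.49 113.44] jawyaw 6.7 tilt 0.39 F [ 1.2 -0.1  2.2] Mz [ 0.01 -0.03  0.08] open 7.5 q [-0.26  0.28  1.87 -0.01  0.98 -0.37]
 spin units 0.01
tip [484.44 -14.9   53.14] depth 28.86 case off [ 0.29 -1.34]
```

View pics/p7.png

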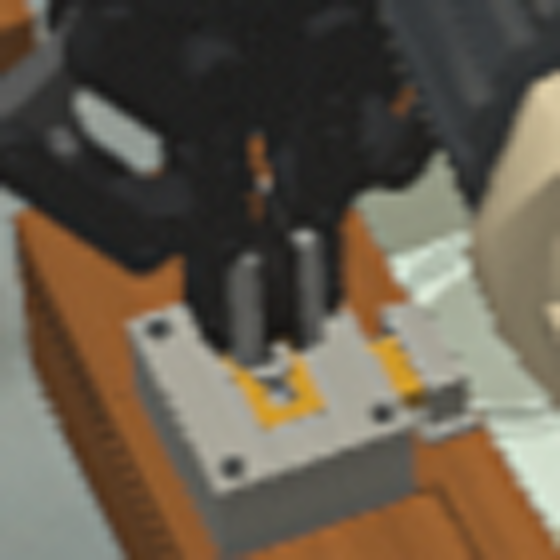

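The collar now sits just above the escutcheon at about (280,350). I'll press to contact.

>>> step_arm:
  commands:
    - {"xyz": [0,-0.004,0.03],"spin": 0,"gripper": 1}
    - {"xyz": [0,0,0.03],"spin": 0,"gripper": 1}
    - {"xyz": [0,0,0.03],"spin": 0,"gripper": 1}

```text
t: 14.32
eef_pos: [484.4, -13.5, 266.1]
orientation: [2.084, 2.343, -0.007]
wrist_force: [-6.7, 1.4, 22.6]
opening: 7.1
```

```bash
python3 c.py
```

```text
t 14.32 grip [484.62 -14.58 111.37] jawyaw 6.72 tilt 0.42 F [-6.7  1.4 22.6] Mz [0.18 1.2  0.02] open 7.1 q [-0.26  0.29  1.87 -0.01  0.98 -0.37]
 spin units 0.01
tip [484.71 -15.02  51.07] depth 30.93 case off [ 0.54 -1.49]
```

>>> step_arm:
  commands:
    - {"xyz": [0,-0.01,0],"spin": 0.6,"gripper": 1}
    - {"xyz": [0,0,0.01],"spin": -0.6,"gripper": 1}
    - {"xyz": [0,0,0.01],"spin": -0.6,"gripper": 1}
    - {"xyz": [0,0,0.01],"spin": 0.6,"gripper": 1}
    - {"xyz": [0,0,0.01],"spin": 0,"gripper": 1}

```text
t: 14.95
eef_pos: [483.9, -13.4, 266.2]
orientation: [2.082, 2.342, -0.005]
wrist_force: [-2.1, 0.6, 8.9]
opening: 6.9
```

```bash
python3 c.py
```

```text
t 14.95 grip [484.46 -14.57 111.53] jawyaw 6.74 tilt 0.49 F [-2.1  0.6  8.9] Mz [ 0.04  0.36 -0.  ] open 6.9 q [-0.26  0.29  1.88 -0.01  0.97 -0.37]
 spin units 0.02
tip [484.68 -15.04  51.24] depth 30.76 case off [ 0.51 -1.51]
```

Home at z≈51.2, with solid contact. I'll start turning in small portions.

>>> step_arm:
  commands:
    - {"xyz": [0,-0.003,0.006],"spin": 0.7,"gripper": 1}
    - {"xyz": [0,0,0.006],"spin": 0.7,"gripper": 1}
    - {"xyz": [0,0,0.006],"spin": 0.7,"gripper": 1}
    - {"xyz": [0,0,0.006],"spin": 0.7,"gripper": 1}
    - {"xyz": [0,0,0.006],"spin": 0.7,"gripper": 1}

```text
t: 15.58
eef_pos: [483.7, -13.2, 266.3]
orientation: [2.42, 1.988, -0.003]
wrist_force: [-1.6, -0.4, 6.9]
opening: 6.7
```

```bash
python3 c.py
```

```text
t 15.57 grip [484.43 -14.51 111.59] jawyaw -11.2 tilt 0.56 F [-1.6 -0.4  6.9] Mz [0.02 0.26 0.15] open 6.7 q [-0.26  0.28  1.88 -0.01  0.97 -0.06]
 spin units -3.57
tip [484.71 -15.02  51.29] depth 30.71 case off [ 0.54 -1.5 ]
```

>>> step_arm:
  commands:
    - {"xyz": [0,0,0.006],"spin": 0.9,"gripper": 1}
    - {"xyz": [0,0,0.006],"spin": 0.9,"gripper": 1}
    - {"xyz": [0,0,0.006],"spin": 0.9,"gripper": 1}
    - {"xyz": [0,0,0.006],"spin": 0.9,"gripper": 1}
    - {"xyz": [0,0,0.006],"spin": 0.9,"gripper": 1}
    - {"xyz": [0,0,0.006],"spin": 0.9,"gripper": 1}

```text
t: 16.32
eef_pos: [483.6, -13.0, 266.3]
orientation: [2.824, 1.35, 0.001]
wrist_force: [-0.8, 0.2, 7.2]
opening: 7.1
```

```bash
python3 c.py
```

```text
t 16.32 grip [484.5  -14.46 111.57] jawyaw -38.91 tilt 0.65 F [-0.8  0.2  7.2] Mz [0.04 0.33 0.21] open 7.1 q [-0.25  0.28  1.88 -0.01  0.97  0.43]
 spin units -9.11
tip [484.84 -15.05  51.27] depth 30.73 case off [ 0.67 -1.54]
```

>>> step_arm:
  commands:
    - {"xyz": [0,0,0.006],"spin": 0.9,"gripper": 1}
    - {"xyz": [0,0,0.006],"spin": 0.9,"gripper": 1}
    - {"xyz": [0,0,0.006],"spin": 0.9,"gripper": 1}
    - {"xyz": [0,0,0.006],"spin": 0.9,"gripper": 1}
    - {"xyz": [0,0,0.006],"spin": 0.9,"gripper": 1}
    - {"xyz": [0,0,0.006],"spin": 0.9,"gripper": 1}
    - {"xyz": [0,0,0.006],"spin": 0.9,"gripper": 1}
    - {"xyz": [0,0,0.006],"spin": 0.9,"gripper": 1}

```text
t: 17.32
eef_pos: [483.5, -12.7, 266.3]
orientation: [3.105, 0.386, 0.009]
wrist_force: [-1.4, 0.3, 7.8]
opening: 6.9
```

```bash
python3 c.py
```

```text
t 17.32 grip [484.62 -14.53 111.6 ] jawyaw -75.84 tilt 0.78 F [-1.4  0.3  7.8] Mz [0.03 0.28 0.24] open 6.9 q [-0.25  0.28  1.88 -0.01  0.97  1.08]
 spin units -16.5
tip [485.04 -15.23  51.3 ] depth 30.7 case off [ 0.85 -1.74]
```

>>> step_arm:
  commands:
    - {"xyz": [0,0,0.006],"spin": 0.8,"gripper": 1}
    - {"xyz": [0,0,0.006],"spin": 0.8,"gripper": 1}
    - {"xyz": [0,0,0.006],"spin": 0.6,"gripper": 1}
    - {"xyz": [0,0,0.006],"spin": 0.6,"gripper": 1}

```text
t: 17.82
eef_pos: [483.5, -12.6, 266.3]
orientation: [3.129, -0.004, 0.012]
wrist_force: [-0.4, -0.5, 6.5]
opening: 6.8
```

```bash
python3 c.py
```

```text
t 17.82 grip [484.67 -14.62 111.6 ] jawyaw -90.14 tilt 0.85 F [-0.4 -0.5  6.5] Mz [0.09 0.3  0.73] open 6.8 q [-0.25  0.28  1.88 -0.01  0.97  1.33]
 spin units -19.36
tip [485.12 -15.39  51.3 ] depth 30.7 case off [ 0.91 -1.91]
```

>>> step_arm:
  commands:
    - {"xyz": [0,0,0.006],"spin": 0.5,"gripper": 1}
    - {"xyz": [0,0,0.006],"spin": 0.4,"gripper": 1}

```text
t: 18.08
eef_pos: [483.5, -12.5, 266.3]
orientation: [3.125, -0.123, 0.013]
wrist_force: [-0.5, -0.3, 6.5]
opening: 7.3
```

```bash
python3 c.py;  python3 - <<'E'
from h import *
s=cam('side')
C=np.zeros((600,800,3),np.uint8)
C[:560,:480]=cv2.resize(s['frame'][215:285,210:270,::-1],(480,560),interpolation=cv2.INTER_CUBIC)
C[:300,480:]=cv2.resize(s['frame'][130:250,150:278,::-1],(320,300))
cv2.imwrite('pics/p8.png',C)
E
python3 c.py
```

```text
t 18.07 grip [484.73 -14.71 111.6 ] jawyaw -94.51 tilt 0.93 F [-0.5 -0.3  6.5] Mz [0.13 0.26 1.14] open 7.3 q [-0.25  0.28  1.88 -0.01  0.97  1.41]
 spin units -20.23
tip [485.2  -15.57  51.31] depth 30.69 case off [ 0.97 -2.1 ]
t 18.12 grip [484.75 -14.72 111.61] jawyaw -94.59 tilt 0.94 F [-0.7  0.9  6.7] Mz [0.13 0.3  1.15] open 6.9 q [-0.25  0.28  1.88 -0.01  0.97  1.41]
 spin units -20.25
tip [485.22 -15.59  51.32] depth 30.68 case off [ 0.98 -2.12]
```

View pics/p8.png

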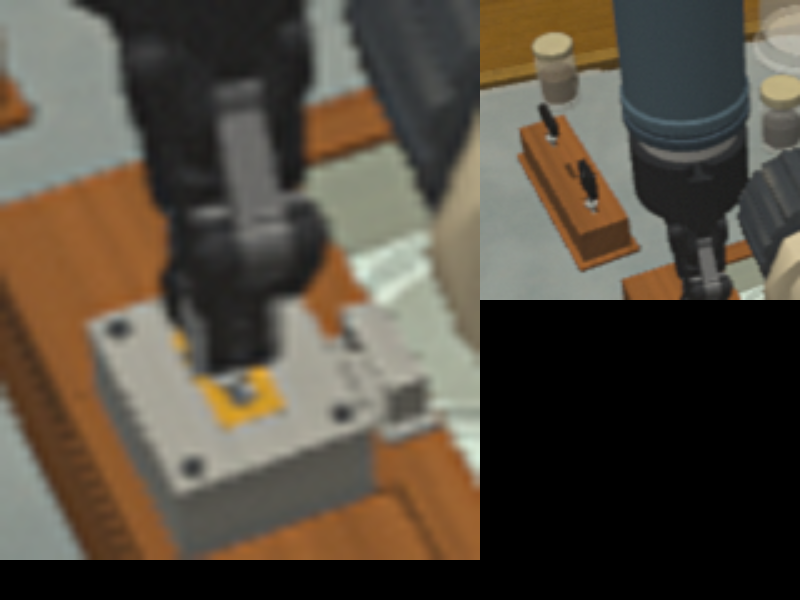

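The picture shows the brass bolt gone from the gap at about (350,370), so it is fully drawn. The other two keys are standing in the rack, and both jars are in place. Torque is held against the stop, so I'm handing in.

```bash
python3 -c "
from h import *
print(ctrl.finish_job()); st()"
```

```text
the job is handed in; nothing more can be done
None
the job is handed in; nothing more can be done
```

The case is unlocked: the round-bow key is fully home and turned clockwise to its stop. I handed in at about 18 s with the gripper still holding it there.

- **Insertion:** The key met solid contact at an estimated 30.7 mm depth, against the 30 mm expected. It dropped past both disc tumblers without sticking. The small rock (about 3° either way) was therefore only done at the bottom, to be sure it was home.
- **Turn:** The torque read about 0.15–0.24 Nm through the turn, then rose to 1.15 Nm at the stop. The gripper ended about 101° round, roughly 10° past the expected stop angle. The extra is either give in the arm or the key slipping slightly in the pads.
- **Last picture (side camera):** The brass bolt is drawn out of the keeper and the other two keys are standing in the rack. The two jars in that view look undisturbed. I did not check the lid separately, and the top camera's view of the lock was blocked by the arm.
- **Disagreements:** The two cameras differed by 1.5–2.5 mm, mostly in y. The tool drifted to about 0.9° of tilt. Side forces stayed within about 7 N.

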